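Ready the packing camera: cap off, mast out to its second stop

TASK

Get the packing camera ready to film the gift box: lift the blue cap off its lens and set it, without dropping it, into the round wooden cap holder, standing with its open side down. Then press the orange release button on the camera head, pull the head up past the first stop to the second stop at the end of its travel, and finish still holding it there fully extended, because it sinks when let go; leave the other things on the bench where they are.

Things in the scene. Friction and masses are not known exactly. Their poses are not given: they have to be found in the camera images.
- monopod: fixed camera monopod: round dark foot (110 mm across, 15 mm high), upright black sleeve (34 mm thick; grey collar 39 mm thick, its top 115 mm above the bench), in it an aluminium tube (22 mm thick) that carries the white camera head. Origin on the bench on the sleeve's axis; z up, x horizontal towards the side with the orange release button
- head (a point): centre of the white camera head, a rounded box 40 mm (along x, the button's direction) by 44 mm (y) by 50 mm (z), rides up with the tube; 145 mm above the bench when closed, so its flat top is then at 170 mm. A black ring and a dark glass lens dome stand up to 18 mm above that top. Axes as monopod. Head and tube weigh 0.2 to 0.45 kg together
- button (a point): centre of the outer face of the orange release button, 18 mm wide and 20 mm high, in the middle of the head's +x face (25.5 mm from the head's centre line; it stands out 5.5 mm and pressed fully 0.5 mm); x points out of the button, away from the head
- release (a joint): travel of the release button in m: 0 out, 0.005 fully pressed in (spring, about 6 N); the catch is free beyond 0.004. Gripping the head across its x direction, with a pad on the button, presses it, and the button springs out again as soon as it is let go
- mast (a joint): how far the tube is pulled out in m: 0 closed, 0.042 first stop, 0.085 second stop (end of travel). Button out: a catch bars the way up at closed and at the first stop; kept pressed: the tube runs freely past both (2 to 6 N). Let go it sinks, from the second stop to about 0.057. A white ring on the tube clears the collar at the first stop, a yellow one at the second
- lens_cap: blue round cap, 38 mm across, 34 mm high, open below, 3 mm wall, 20 to 45 g, standing loosely over the lens on top of the head (3 mm or less off centre, lifts straight off); origin at the centre of its lower rim (170 mm above the bench at the start), z up
- cap_dish: fixed dark wooden cap holder, round, 60 mm across, 30 mm high, with a round recess 48 mm across and 10 mm deep in its top; origin on the bench under its centre
- dish_in (a point): centre of the recess floor of the cap holder, 20 mm above the bench
- tape_roll: bystander: roll of pale tape lying flat, 66 mm across, 24 mm high; origin under its centre
- rubber_stamp: bystander: small wooden stamp, 34 mm across, 57 mm high; origin under its centre
- sauce_bottle: bystander: amber bottle, 52 mm across, 150 mm high; origin under its centre
- spice_jar: bystander: glass jar with brass lid, 52 mm across, 80 mm high; origin under its centre
- tea_tin: bystander: green tin, 68 mm across, 90 mm high; origin under its centre
- soap_box: bystander: red carton, 70 x 50 x 35 mm; origin under its centre
- candle_jar: bystander: white candle jar, 68 mm across, 60 mm high; origin under its centre
There are look-alikes about, which are no part of the job. Of the things that look like the lens_cap, the largest one is meant.

How it is judged:
On the way, in this order (a step that is already met when the one before it is completed fails the run):
1. the cap stands in the cap holder, let go (horizontal distance between lens_cap and dish_in below 0.008 m and z of lens_cap in the frame of dish_in between -0.004 and 0.004 m and angle between lens_cap's own z axis and vertical below 0.15 rad and contact force between the fingers and lens_cap below 0.05 N and linear speed of lens_cap below 0.03 m/s), for 0.2 s.
2. the release button is pressed while the mast is still closed (value of joint release above 0.004 m and value of joint mast below 0.012 m), for 0.1 s.
3. the head is pulled up to the second stop (value of joint mast above 0.079 m), for 0.2 s.
At the end, for the whole second after the job is handed in: The cap stands open side down in the recess of the cap holder (within 8 mm of its centre, within 4 mm of its floor, tilted under 0.15 rad, at rest and not touched by the fingers); the mast is out at its second stop (at least 79 of 85 mm), still, and the fingers are holding the head (over 2 N) (all of step 1 and value of joint mast above 0.079 m and velocity of joint mast between -0.02 and 0.02 m/s and contact force between the fingers and monopod above 2 N); the arm keeps its last pose, push and grip.
It fails at once if the cap is dropped (falls freely from more than about 20 mm) (linear speed of lens_cap above 0.6 m/s and contact force between anything else and lens_cap below 0.02 N).
It fails at once if a bystander is moved more than 30 mm (distance of any of tape_roll, rubber_stamp, sauce_bottle, spice_jar, tea_tin, soap_box, candle_jar from where it was at the start of the episode above 0.03 m).
It also fails if it takes over 48 s, if anything falls off the work surface, if the arm or the gripper's body presses on something with over 40 N, if the wrist force passes 120 N, or if a joint passes its speed limit or range.

ROBOT

A 6-joint arm with a two-finger parallel gripper is mounted at the origin on the work surface. World frame = base frame: x ahead of the robot, y to its left, z up, the work surface at z = 0. Lengths are in m, angles in rad, forces in N, time in s.
With the tool pointing down it reaches from about 0.375 to 0.825 m from the base axis. Payload 5.5 kg.
Tool frame: the origin (TCP) lies on the centre line of the jaws, within the pads' length; the fingertips stand 25 mm ahead of it and the grasp point (between the pads) lies 6 mm ahead of it; z points along the fingers, y is the line along which they close (so a half turn about z gives the same grasp; the last joint's range is limited). The gripper opens to 85 mm and grips with 20 to 120 N. Pads are 22 mm wide; open, the fingers measure 114 mm over their backs; the gripper's body (76 mm by 85 mm) begins 54 mm behind the grasp point. The pads swing forward as they close: fully open they stand 13 mm farther back than shut.
Start: joints at [1.249, 0.314, -0.047, 1.21, 0, 1.571], TCP at [0.19, 0.569, 0.256] pointing down, gripper open.
Joint ranges: [-2.67, 2.67], [-0.69, 1.73], [-1.03, 1.25], [-2.08, 2.16], [-1.42, 1.45], [-3.14, 3.14]. Speed limits (rad/s): [2.39, 2.39, 3.01, 3.14, 3.14, 3.14].

INTERFACE

Orientations are given as a rotation vector (axis times angle).
In Python, from rig import robot, vision, job gives the robot as it stands.
- The arm moves only by the tool carry_out, never from a script. Its argument "targets" is one flat list of numbers, 7 for each row, row after row: the turn, a rotation vector about the tool's x, y, z in rad, then the shift along the tool's x, y, z in mm, then the opening, from 0 (shut) to 1 (fully open). A call has 1 to 8 rows; each row shifts and turns the commanded pose from where the row before left it, along the tool's axes as they then stand; what a row does not reach is not made up. A row lasts 1/10 s, in which the tool goes at most 50 mm and 8.59 degrees, less where a joint would pass 70% of its speed; a pose out of reach is approached as far as the arm can. A call is refused whole if a number of a shift passes 50 or a number of a turn 0.15, either way. A call with a gripper value outside its range is refused whole. The fingers move at their own pace and stop on an object; "newtons" is the grip in N (left out, the last holds). Time passes only in rows, so rows that do not move let the fingers close. It gives the time, the measured TCP pose, the force, the opening and the grip force at its end, in the units of the state.
- robot.observe(): the state, without advancing time (a new reading comes with each control period).
- vision.snapshot(name): name is "side" or "top"; returns a dict with "color" (400x640x3 uint8, blue, green, red), "mtx" (3x3 intrinsics, pixels), "k1" (the pictures are not rectified: a ray, as slopes to the right and down, at radius r is drawn at 1 + k1 r^2 times it, then the intrinsics apply), "R" (3x3) and "t" (3): a world point X has camera coordinates R X + t. Camera axes: x right, y down, z forward; pixel columns grow to the right and rows downward; lengths in m; the calibration is good to about 2 mm. A picture is of the moment at which its call begins. There is no depth.
- job.sign_off(): hands the job in; it is judged then, once.
The state is a dict: "time": time; "joint_positions": joint angles; "qvel": joint speeds; "effort": joint torques, N m; "position": TCP position; "eef_rot": TCP orientation; "contact_force": force on the tool from outside, world axes, zero at the start; "torque": the same for the moment, N m; "width": finger opening in m; "gripper_force": force on a finger pad.
Only numpy, scipy, OpenCV 4.12 (cv2) and the standard library are available. Lean on these libraries where they do the work, as an engineer would, in place of code of your own. Each camera call takes 0.05 s, during which the arm holds its last target. There are 200 camera calls.

## Working session

There is one attempt and no reset: what is moved stays moved. The work goes in short steps, Python scripts to look and compute and a tool call to move; the robot and the scene stay as the last step left them, time stands still between calls to the robot, and variables do not carry over. Pictures are saved under pics/ and viewed, at most 10 in all, crops included, and the job is handed in when it is done.

Besides the shell and the picture viewer there is one more tool, called after "Request:" as name(argument=value, ...), one argument or row to a line, values as JSON. carry_out: Moves the arm, as the interface text tells. Its arguments: {"type":"object","properties":{"targets":{"type":"array","items":{"type":"number"}},"newtons":{"type":"number"}},"required":["targets"]}

```bash
mkdir -p pics; python3 - <<'E'
from rig import robot, vision, job
import cv2,pickle
print(robot.observe())
d={}
for n in("side","top"):
    s=vision.snapshot(n); d[n]=s; cv2.imwrite(f"pics/{n}0.png",s["color"]); print(n,s["mtx"],s["k1"],s["R"],s["t"])
pickle.dump(d,open("s0.pkl","wb"))
E
```

```text
{'time': 0.0, 'joint_positions': array([ 1.24901832e+00,  3.14231853e-01, -4.80719860e-02,  1.21019239e+00,
       -2.10125755e-05,  1.57078398e+00]), 'qvel': array([-0.00034081,  0.0003584 ,  0.00044748, -0.0013618 , -0.00086761,
       -0.00078773]), 'effort': array([-7.33336092e-04, -5.39589715e+01,  3.39748442e+01,  1.92815607e-02,
        1.93367055e-05,  1.48510043e-05]), 'position': array([0.18959079, 0.56869999, 0.25543414]), 'eef_rot': array([-5.03210276e-01, -3.10077347e+00,  2.64079674e-03]), 'contact_force': array([-1.19704873,  0.01495777,  0.17623933]), 'torque': array([0.03833328, 0.00180451, 0.05464998]), 'gripper_force': 0.0, 'width': 0.08507264847478965}
side [[500.62500518   0.         317.5013145 ]
 [  0.         500.62500518 202.56760058]
 [  0.           0.           1.        ]] 0.0377163325063606 [[ 0.69549749 -0.7182877  -0.01860173]
 [-0.4274342  -0.39278517 -0.81426029]
 [ 0.57756666  0.574267   -0.58020183]] [-0.41416991  0.351504    0.85601125]
top [[397.51238342   0.         321.83026965]
 [  0.         397.51238342 197.77599218]
 [  0.           0.           1.        ]] -0.08611287534771572 [[ 0.01907199 -0.99959287 -0.02122135]
 [-0.99500816 -0.01689648 -0.09835276]
 [ 0.09795415  0.0229912  -0.99492532]] [-0.00948599  0.61371841  1.00175628]
```

View pics/side0.png

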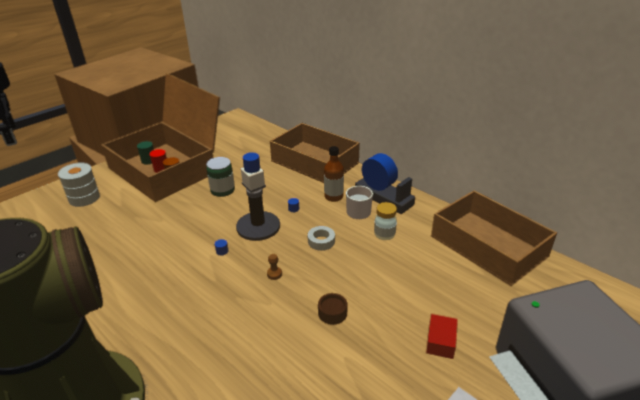

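View pics/top0.png

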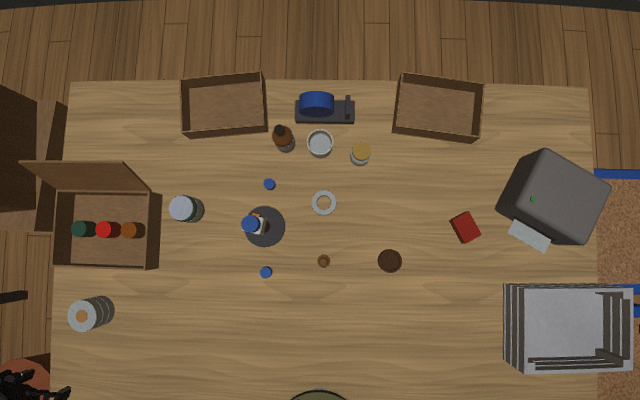

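The side view shows the monopod at (258,200) with a blue cap on its head at (251,160). Two small blue caps lie on the bench at (293,204) and (221,246). The dish is at (332,307). In the top view the cap is at (250,225), the small ones at (269,184) and (265,272), and the dish at (389,261).

The candidates are those three blue caps; the large blue disc at side (380,172) is a tape dispenser. The one on the head is the largest and stands on the lens, so it fits. I'll confirm it in an enlarged crop.

```bash
cat > h.py <<'E'
import numpy as np,cv2
from scipy.optimize import least_squares
def proj(s,X):
    c=np.atleast_2d(X)@s["R"].T+s["t"]; p=c[:,:2]/c[:,2:]
    p=p*(1+s["k1"]*(p**2).sum(1,keepdims=True))
    return p*s["mtx"][0,0]+s["mtx"][:2,2]
def tri(d,a,b,x0=(.45,.1,.1)):
    r=least_squares(lambda X:np.r_[proj(d["side"],X)[0]-a,proj(d["top"],X)[0]-b],x0)
    return r.x,np.abs(r.fun).max()
def onplane(s,p,z):
    r=least_squares(lambda q:proj(s,[q[0],q[1],z])[0]-p,(.45,.1)); return r.x
E
python3 - <<'E'
from h import *; import pickle
d=pickle.load(open("s0.pkl","rb"))
for n in d:
    hsv=cv2.cvtColor(d[n]["color"],cv2.COLOR_BGR2HSV)
    m=cv2.inRange(hsv,(105,140,60),(125,255,255))
    k,_,st,ce=cv2.connectedComponentsWithStats(m)
    for i in range(1,k):
        if st[i,4]>20: print(n,st[i],ce[i])
c=lambda n,x,y,w,h,f:cv2.resize(d[n]["color"][y:y+h,x:x+w],None,fx=f,fy=f,interpolation=cv2.INTER_CUBIC)
a=c("side",210,140,100,110,4);b=c("top",230,170,50,55,8)
b=c("top",220,180,80,88,5)
o=np.hstack([a,b]); print(a.shape,b.shape,o.shape); cv2.imwrite("pics/crop1.png",o)
E
```

```text
side [244 153  14   9 107] [250.38317757 157.08411215]
side [368 154  29  24 332] [384.80722892 163.60240964]
side [289 199   9   6  51] [292.92156863 201.54901961]
side [215 240  11   8  70] [220.37142857 243.55714286]
top [300  91  33  18 469] [315.2750533  99.1663113]
top [594 169  46  10 406] [617.02463054 173.408867  ]
top [264 179  11  10  81] [268.75308642 183.51851852]
top [242 215  16  17 213] [249.61971831 223.27699531]
top [261 267  10  11  87] [265.3908046  272.02298851]
top [616 284  24  10  92] [632.61956522 287.39130435]
top [634 306   6  11  66] [636.5 311. ]
(440, 400, 3) (440, 400, 3) (440, 800, 3)
```

View pics/crop1.png

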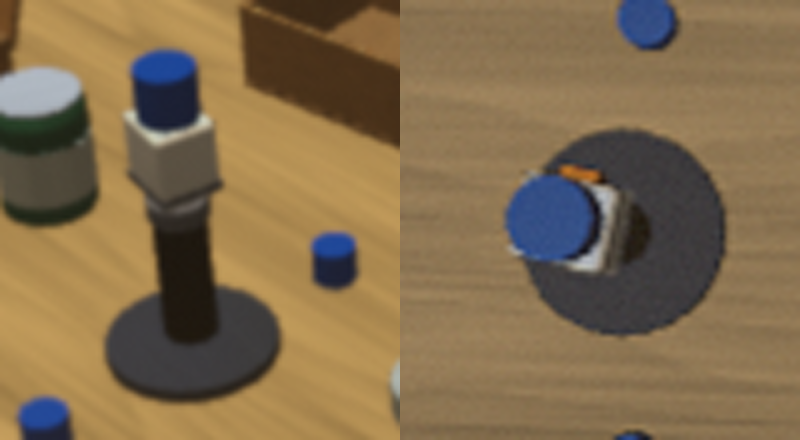

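The crop confirms the cap on the white head, which is clearly larger than the loose ones. The orange button faces away from the robot, at top pixel (256,215).

```bash
cat > fit.py <<'E'
from h import *; import pickle
from scipy.optimize import minimize
d=pickle.load(open("s0.pkl","rb"))
def circ(x,y,r,z,n=60):
    t=np.linspace(0,2*np.pi,n); return np.c_[x+r*np.cos(t),y+r*np.sin(t),0*t+z]
def box(x,y,yaw,hx,hy,z0,z1,ox=0):
    P=np.array([[a*hx+ox,b*hy,z] for a in(-1,1) for b in(-1,1) for z in(z0,z1)])
    c,s=np.cos(yaw),np.sin(yaw); return np.c_[x+c*P[:,0]-s*P[:,1],y+s*P[:,0]+c*P[:,1],P[:,2]]
S=8
def fill(img,s,X,v):
    h=cv2.convexHull(((proj(s,X)+.5)*S-.5).round().astype(np.int32)); cv2.fillConvexPoly(img,h,v)
def mask(s,draw):
    im=np.zeros((400*S,640*S),np.float32); draw(im,s); return cv2.resize(im,(640,400),interpolation=cv2.INTER_AREA)
H={n:cv2.cvtColor(d[n]["color"],cv2.COLOR_BGR2HSV) for n in d}
def win(m,c,r):
    o=np.zeros(m.shape,np.float32); u,v=c; o[v-r:v+r,u-r:u+r]=m[v-r:v+r,u-r:u+r]/255.; return o
def run(draw,obs,x0,step):
    f=lambda p:sum(((mask(d[n],lambda im,s:draw(im,s,p))-obs[n])**2).sum() for n in obs)
    x0=np.array(x0,float); sim=np.vstack([x0]+[x0+np.eye(len(x0))[i]*step[i] for i in range(len(x0))])
    r=minimize(f,x0,method="Nelder-Mead",options=dict(initial_simplex=sim,maxfev=120,xatol=2e-4,fatol=.05)); return r.x,r.fun
E
python3 - <<'E'
from fit import *
# cap: x,y,ztop with given size (blue mask, both views)
B={n:cv2.inRange(H[n],(100,120,30),(128,255,255)) for n in d}
ob={"side":win(B["side"],(251,162),16),"top":win(B["top"],(250,225),14)}
X0,e=tri(d,(250.4,157),(249.6,223.3)); print("tri cap top",X0,e)
cap=run(lambda im,s,p:fill(im,s,np.r_[circ(p[0],p[1],.019,p[2]),circ(p[0],p[1],.019,p[2]-.034)],1.),ob,X0,(.005,.005,.005)); print("cap",cap,ob["side"].sum(),ob["top"].sum())
cx,cy,cz=cap[0]
# foot from dark gray in top
F=cv2.inRange(H["top"],(0,0,20),(180,90,90))
# head+cap+button silhouette: not wood
W={n:cv2.inRange(H[n],(0,0,110),(180,75,255))|cv2.inRange(H[n],(5,170,140),(16,255,255)) for n in d}
for n,c in(("side",(253,180)),("top",(253,225))): print(n,(win(W[n],c,16)>0).sum())
def draw(im,s,p):
    fill(im,s,box(p[0],p[1],p[2],.020,.022,.12,.17),1.); fill(im,s,box(p[0],p[1],p[2],.00275,.009,.135,.155,.02275),1.)
    fill(im,s,np.r_[circ(cx,cy,.019,cz),circ(cx,cy,.019,cz-.034)],0.)
ow={"side":win(W["side"],(253,180),14),"top":win(W["top"],(255,225),15)}
for y0 in(-.5,-.15,.2): print("head",run(draw,ow,(cx,cy,y0),(.004,.004,.2)),ow["side"].sum(),ow["top"].sum())
# dish
D={n:cv2.inRange(H[n],(0,50,0),(25,255,95)) for n in d}
od={"side":win(D["side"],(332,307),20),"top":win(D["top"],(389,261),17)}
a=onplane(d["top"],(389,261),.03)
print("dish",run(lambda im,s,p:fill(im,s,np.r_[circ(p[0],p[1],.03,p[2]),circ(p[0],p[1],.03,0)],1.),od,(*a,.03),(.005,.005,.005)),od["side"].sum(),od["top"].sum())
G=win(F,(265,227),24); print("foot top",onplane(d["top"],(264.5,226.5),.015))
for nm,px,z in(("stamp",(323,261),.05),("tape",(323,203),.024),("bottle",(282,130),.15),("candle",(320,142),.06),("tin",(182,208),.09),("small1",(269,184),.02),("small2",(265,272),.02),("jar",(361,152),.08)): print(nm,onplane(d["top"],px,z).round(3))
E
```

```text
tri cap top [0.53897268 0.15256161 0.20221023] 0.14715290641964884
cap (array([0.5402049 , 0.1550991 , 0.20272147]), np.float64(192.3818359375)) 184.0 221.0
side 87
top 91
head (array([ 0.5421743 ,  0.15883215, -0.5568112 ]), np.float64(418.403564453125)) 87.0 91.0
head (array([ 0.54253712,  0.15998622, -0.49995738]), np.float64(419.871826171875)) 87.0 91.0
head (array([ 0.54256116,  0.15926431, -0.62968342]), np.float64(415.761474609375)) 87.0 91.0
dish (array([ 0.45607914, -0.17583442,  0.02645042]), np.float64(65.7626953125)) 745.0 452.0
foot top [0.53683843 0.15124423]
stamp [ 0.452 -0.005]
tape [ 0.601 -0.002]
bottle [0.76  0.095]
candle [0.754 0.008]
tin [0.576 0.347]
small1 [0.649 0.142]
small2 [0.419 0.146]
jar [ 0.725 -0.095]
```

```bash
python3 - <<'E'
from fit import *
def ov(n,x,y,w,h,f,polys,m=None):
    s=d[n]; c=cv2.resize(s["color"][y:y+h,x:x+w],None,fx=f,fy=f,interpolation=cv2.INTER_NEAREST)
    for X,col in polys:
        hl=cv2.convexHull(((proj(s,X)-[x,y]+.5)*f).astype(np.float32)).round().astype(np.int32); cv2.polylines(c,[hl],True,col,1)
    return c
P=[(circ(.5402,.1551,.019,.2027),(0,255,255)),(circ(.5402,.1551,.019,.17),(0,255,255)),(circ(.537,.1515,.055,.015),(0,255,0)),(box(.539,.153,-.15,.02,.022,.12,.17),(0,0,255)),(box(.539,.153,-.15,.00275,.009,.135,.155,.02275),(255,0,255))]
a=ov("side",225,145,66,100,6,P); b=ov("top",232,195,66,100,6,P)
cv2.imwrite("pics/ov1.png",np.hstack([a,b]))
for n,pts in(("side",[(245,178),(250,185),(258,180),(252,165),(251,158)]),("top",[(249,224),(259,226),(262,228),(256,215),(260,233),(250,234)])):
    print(n,[(p,H[n][p[1],p[0]].tolist()) for p in pts])
E
```

```text
side [((245, 178), [18, 66, 105]), ((250, 185), [19, 69, 92]), ((258, 180), [19, 68, 90]), ((252, 165), [115, 120, 51]), ((251, 158), [110, 203, 152])]
top [((249, 224), [111, 149, 137]), ((259, 226), [128, 52, 39]), ((262, 228), [17, 59, 69]), ((256, 215), [15, 194, 163]), ((260, 233), [17, 59, 108]), ((250, 234), [8, 16, 62])]
```

View pics/ov1.png

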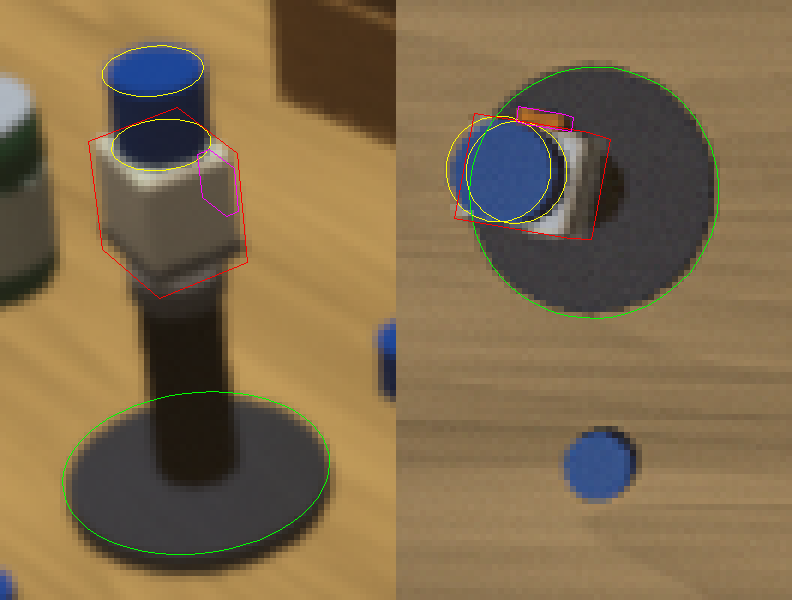

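The overlay fits well: monopod axis about (0.538, 0.1515), button yaw about -0.15 rad, cap at (0.5385, 0.1525) with its top at 0.203, and dish at (0.456, -0.176). Next I plan the approach rows.

```bash
cat > plan.py <<'E'
import sys,numpy as np
from scipy.spatial.transform import Rotation as Ro
from rig import robot
def plan(goal,th1,N,nd=0):
    o=robot.observe(); R=Ro.from_rotvec(o["eef_rot"]).as_matrix(); p=o["position"]; th0=np.arctan2(R[1,1],R[0,1])
    print("now",p.round(4),"th",round(th0,4),"tilt",R[:,2].round(4))
    th,q=th0,p.copy(); out=[]
    for i in range(1,N+1):
        w=p+(np.array(goal)-p)*i/N; tw=th0+(th1-th0)*i/N
        A=np.array([[-np.sin(th),np.cos(th),0],[np.cos(th),np.sin(th),0],[0,0,-1]])
        s=(A@(w-q)*1000).round(nd); t=round(-(tw-th),2); q=q+A.T@s/1000; th-=t; out.append([t,*s])
    for r in out: print(r)
    print("end",q.round(4),th)
if __name__=="__main__":
    a=list(map(float,sys.argv[1:])); plan(a[:3],a[3],int(a[4]))
E
python3 plan.py .5385 .1525 .255 -.15 12
```

```text
now [0.1896 0.5688 0.2555] th 1.249 tilt [-5.0e-04 -1.4e-03 -1.0e+00]
[np.float64(0.12), np.float64(-39.0), np.float64(-24.0), np.float64(0.0)]
[np.float64(0.11), np.float64(-41.0), np.float64(-19.0), np.float64(0.0)]
[np.float64(0.12), np.float64(-43.0), np.float64(-14.0), np.float64(0.0)]
[np.float64(0.12), np.float64(-44.0), np.float64(-9.0), np.float64(0.0)]
[np.float64(0.11), np.float64(-45.0), np.float64(-4.0), np.float64(0.0)]
[np.float64(0.12), np.float64(-45.0), np.float64(1.0), np.float64(0.0)]
[np.float64(0.12), np.float64(-45.0), np.float64(7.0), np.float64(0.0)]
[np.float64(0.11), np.float64(-44.0), np.float64(12.0), np.float64(0.0)]
[np.float64(0.12), np.float64(-42.0), np.float64(17.0), np.float64(0.0)]
[np.float64(0.12), np.float64(-39.0), np.float64(21.0), np.float64(0.0)]
[np.float64(0.11), np.float64(-37.0), np.float64(27.0), np.float64(0.0)]
[np.float64(0.12), np.float64(-34.0), np.float64(30.0), np.float64(1.0)]
end [0.5386 0.1525 0.2545] -0.15100870244105624
```

Request:
carry_out(
  targets=[0, 0, 0.12, -39, -24, 0, 1, 0, 0, 0.11, -41, -19, 0, 1, 0, 0, 0.12, -43, -14, 0, 1, 0, 0, 0.12, -44, -9, 0, 1, 0, 0, 0.11, -45, -4, 0, 1, 0, 0, 0.12, -45, 1, 0, 1],
  newtons=30,
)

```text
time: 0.7
position: [0.3643, 0.3593, 0.256]
eef_rot: [-1.542, -2.737, 0.001]
contact_force: [0.5, 0.9, 0.7]
width: 0.0855
gripper_force: 0.0
```

Request:
carry_out(
  targets=[0, 0, 0.12, -45, 7, 0, 1, 0, 0, 0.11, -44, 12, 0, 1, 0, 0, 0.12, -42, 17, 0, 1, 0, 0, 0.12, -39, 21, 0, 1, 0, 0, 0.11, -37, 27, 0, 1, 0, 0, 0.12, -34, 30, 0, 1, 0, 0, 0, 0, 0, 0, 1, 0, 0, 0, 0, 0, 0, 1],
)

```text
time: 1.5
position: [0.5388, 0.152, 0.2557]
eef_rot: [-2.383, -2.045, 0.002]
contact_force: [0.6, -0.1, 0.5]
width: 0.0855
gripper_force: 0.0
```

```bash
python3 plan.py .5385 .1525 .208 -.15 2
```

```text
now [0.5388 0.152  0.2557] th -0.1525 tilt [-1.4e-03  1.0e-04 -1.0e+00]
[np.float64(-0.0), np.float64(0.0), np.float64(-0.0), np.float64(24.0)]
[np.float64(-0.0), np.float64(0.0), np.float64(-0.0), np.float64(24.0)]
end [0.5388 0.152  0.2077] -0.15245924108450506
```

Request:
carry_out(
  targets=[0, 0, 0, 0, 0, 20, 1, 0, 0, 0, 0, 0, 15, 1, 0, 0, 0, 0, 0, 10, 1, 0, 0, 0, 0, 0, 3, 1, 0, 0, 0, 0, 0, 0, 1],
)

```text
time: 2.0
position: [0.5381, 0.1536, 0.2081]
eef_rot: [-2.381, -2.049, 0.001]
contact_force: [0.4, 0.1, -0.2]
width: 0.0857
gripper_force: 0.0
```

```bash
python3 - <<'E'
from rig import vision
import cv2,numpy as np
a=vision.snapshot("side")["color"][110:220,200:300];b=vision.snapshot("top")["color"][170:280,200:300]
cv2.imwrite("pics/g1.png",cv2.resize(np.hstack([a,b]),None,fx=4,fy=4,interpolation=cv2.INTER_CUBIC))
E
```

```text
(no output)
```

View pics/g1.png

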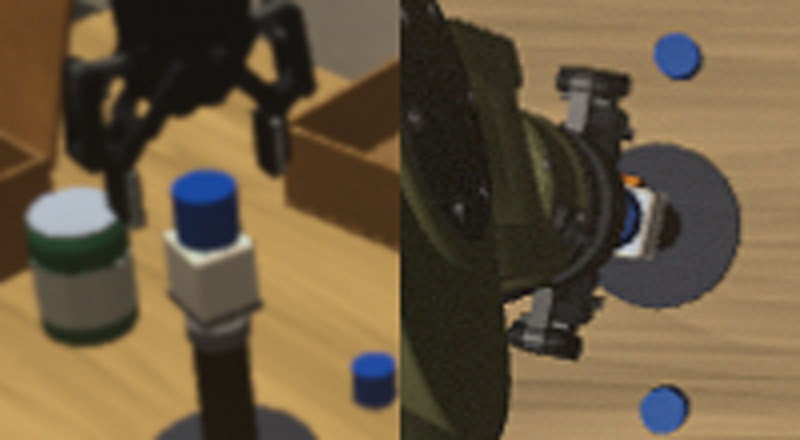

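The open fingertips straddle the cap, centred on it, about 6 mm below its top. They swing forward as they close, so I'll go 3 mm lower and then close.

Request:
carry_out(
  targets=[0, 0, 0, 0, 0, 3, 0.6, 0, 0, 0, 0, 0, 0, 0.2, 0, 0, 0, 0, 0, 0, 0, 0, 0, 0, 0, 0, 0, 0, 0, 0, 0, 0, 0, 0, 0, 0, 0, 0, 0, 0, 0, 0],
  newtons=25,
)

```text
time: 2.7
position: [0.5389, 0.1529, 0.2056]
eef_rot: [2.383, 2.047, 0.001]
contact_force: [-0.7, -0.5, 2.9]
width: 0.037
gripper_force: 25.2
```

Request:
carry_out(
  targets=[0, 0, 0, 0, 0, -5, 0, 0, 0, 0, 0, 0, -15, 0, 0, 0, 0, 0, 0, -20, 0, 0, 0, 0, 0, 0, -10, 0, 0, 0, 0, 0, 0, 0, 0],
)

```text
time: 3.2
position: [0.5397, 0.1532, 0.2569]
eef_rot: [2.382, 2.047, 0.004]
contact_force: [0.2, -0.5, 0.2]
width: 0.037
gripper_force: 25.2
```

```bash
python3 plan.py .456 -.176 .17 -.15 10; python3 - <<'E'
from rig import vision
import cv2,numpy as np
s=vision.snapshot("side")["color"][90:220,190:310]
from fit import *
def ov(n,x,y,w,h,f,polys):
    s=d[n]; c=cv2.resize(s["color"][y:y+h,x:x+w],None,fx=f,fy=f,interpolation=cv2.INTER_NEAREST)
    for X in polys: cv2.polylines(c,[((proj(s,X)-[x,y]+.5)*f).round().astype(np.int32)],True,(0,255,255),1)
    return c
P=[circ(.456,-.176,.03,.03),circ(.456,-.176,.024,.03),circ(.456,-.176,.03,.0)]
print((proj(d["top"],P[0]).mean(0)),proj(d["side"],P[0]).mean(0))
a=ov("side",305,280,50,52,8,P);b=ov("top",365,235,50,52,8,P)
c=cv2.resize(s,(384,416)); cv2.imwrite("pics/d1.png",cv2.resize(np.hstack([a,b,c]),None,fx=.66,fy=.66,interpolation=cv2.INTER_AREA))
E
```

```text
now [0.5397 0.1532 0.2569] th -0.151 tilt [ 2.8e-03  8.0e-04 -1.0e+00]
[np.float64(-0.0), np.float64(-34.0), np.float64(-3.0), np.float64(9.0)]
[np.float64(-0.0), np.float64(-34.0), np.float64(-4.0), np.float64(8.0)]
[np.float64(-0.0), np.float64(-33.0), np.float64(-3.0), np.float64(9.0)]
[np.float64(-0.0), np.float64(-34.0), np.float64(-3.0), np.float64(9.0)]
[np.float64(-0.0), np.float64(-34.0), np.float64(-4.0), np.float64(8.0)]
[np.float64(-0.0), np.float64(-34.0), np.float64(-3.0), np.float64(9.0)]
[np.float64(-0.0), np.float64(-34.0), np.float64(-3.0), np.float64(9.0)]
[np.float64(-0.0), np.float64(-33.0), np.float64(-4.0), np.float64(9.0)]
[np.float64(-0.0), np.float64(-34.0), np.float64(-3.0), np.float64(8.0)]
[np.float64(-0.0), np.float64(-34.0), np.float64(-3.0), np.float64(9.0)]
end [ 0.4562 -0.176   0.1699] -0.15099004412787506
[390.01095197 260.11323752] [332.12213656 303.41229237]
```

View pics/d1.png

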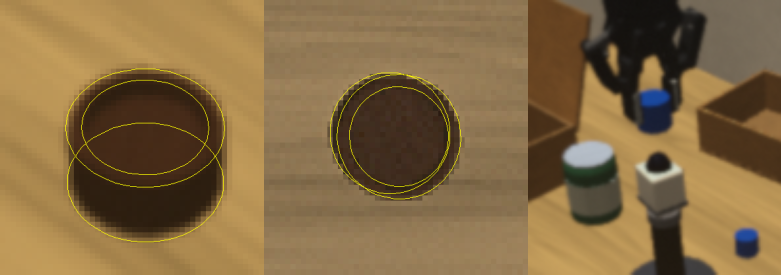

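The cap is held upright, the lens is free, and the dish fit matches in both views. Moving over the holder.

Request:
carry_out(
  targets=[0, 0, 0, -20, -2, 0, 0, 0, 0, 0, -34, -3, 9, 0, 0, 0, 0, -34, -4, 9, 0, 0, 0, 0, -34, -3, 9, 0, 0, 0, 0, -34, -4, 10, 0, 0, 0, 0, -34, -3, 10, 0, 0, 0, 0, -34, -3, 10, 0],
)

```text
time: 3.95
position: [0.482, -0.0664, 0.1968]
eef_rot: [-2.382, -2.047, 0.002]
contact_force: [1.1, 0.5, -0.6]
width: 0.037
gripper_force: 25.2
```

Request:
carry_out(
  targets=[0, 0, 0, -34, -4, 10, 0, 0, 0, 0, -34, -3, 10, 0, 0, 0, 0, -30, -3, 10, 0, 0, 0, 0, -15, -2, 10, 0, 0, 0, 0, 0, 0, 10, 0, 0, 0, 0, 0, 0, 10, 0, 0, 0, 0, 0, 0, 10, 0, 0, 0, 0, 0, 0, 0, 0],
)

```text
time: 4.75
position: [0.4534, -0.1738, 0.1266]
eef_rot: [-2.379, -2.047, 0.002]
contact_force: [-0.2, -0.7, -0.2]
width: 0.037
gripper_force: 25.2
```

```bash
python3 plan.py .456 -.176 .061 -.15 3; python3 - <<'E'
import fit
from fit import *
from rig import vision,robot
s=vision.snapshot("side"); d["side"]=s
p=robot.observe()["position"]
h=cv2.cvtColor(s["color"],cv2.COLOR_BGR2HSV); m=cv2.inRange(h,(100,100,30),(128,255,255))
u,v=proj(s,[p[0],p[1],p[2]-.02])[0].astype(int)
o=win(m,(u,v),24); print("px",o.sum(),(u,v),np.argwhere(o>0).mean(0)[::-1] if o.any() else 0)
dr=lambda zc:(lambda im,s,q:fill(im,s,np.r_[circ(q[0],q[1],.019,zc),circ(q[0],q[1],.019,zc-.034)],1.))
print(run(dr(p[2]-.002),{"side":o},(p[0],p[1]),(.006,.006)))
c=s["color"][v-45:v+55,u-50:u+50]; cv2.imwrite("pics/p1.png",cv2.resize(c,(500,500),interpolation=cv2.INTER_CUBIC))
E
```

```text
now [ 0.4534 -0.1738  0.1266] th -0.1496 tilt [-0.0027  0.0012 -1.    ]
[np.float64(0.0), np.float64(-1.0), np.float64(1.0), np.float64(22.0)]
[np.float64(0.0), np.float64(-0.0), np.float64(1.0), np.float64(22.0)]
[np.float64(0.0), np.float64(-1.0), np.float64(1.0), np.float64(22.0)]
end [ 0.4561 -0.1763  0.0606] -0.14964695760432914
px 298.0 (np.int64(330), np.int64(275)) [332.43624161 272.89261745]
(array([ 0.45847396, -0.17667307]), np.float64(169.308837890625))
```

View pics/p1.png

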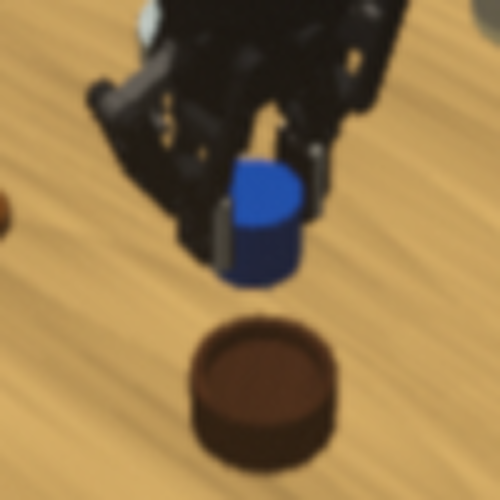

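The side crop shows the cap upright in the fingers above the holder. Its right edge is at pixel 340.4 and its bottom edge at 287.2, while the holder is at (332,307). I'll check for offset along tool x.

```bash
python3 - <<'E'
from fit import *
s=d["side"]
for dx in(-3,0,3):
  x,y=.4534+.149*dx/1e3,-.1738+.989*dx/1e3
  P=proj(s,np.r_[circ(x,y,.019,.091),circ(x,y,.019,.125)]); print(dx,P.max(0),P.min(0),proj(s,np.r_[circ(x,y,.019,.125)]).min(0))
h=cv2.convexHull
P=proj(s,circ(.456,-.176,.03,.03));Q=proj(s,circ(.456,-.176,.03,0));print("dish",P.min(0),P.max(0),Q.max(0))
E
```

```text
-3 [341.14013632 289.41732781] [320.95456182 262.37880902] [320.95456182 262.37880902]
0 [340.12500021 288.51978127] [319.98311666 261.54857225] [319.98311666 261.54857225]
3 [339.11413274 287.62602886] [319.01572942 260.72177784] [319.01572942 260.72177784]
dish [316.92179286 292.46150349] [347.00342387 314.90025243] [346.78315982 325.30583907]
```

Request:
carry_out(
  targets=[0, 0, 0, -2, 3, 20, 0, 0, 0, 0, 0, 0, 20, 0, 0, 0, 0, 0, 0, 10, 0, 0, 0, 0, 0, 0, 6, 0, 0, 0, 0, 0, 0, 5, 0, 0, 0, 0, 0, 0, 4, 0, 0, 0, 0, 0, 0, 0, 0],
)

```text
time: 5.5
position: [0.4571, -0.1775, 0.0633]
eef_rot: [2.383, 2.048, 0.0]
contact_force: [0.7, 0.1, 0.7]
width: 0.037
gripper_force: 25.2
```

```bash
python3 plan.py .456 -.176 .0565 -.15 1
```

```text
now [ 0.4571 -0.1775  0.0633] th -0.151 tilt [ 0. -0. -1.]
[np.float64(-0.0), np.float64(1.0), np.float64(-1.0), np.float64(7.0)]
end [ 0.4563 -0.1764  0.0563] -0.15095595068235182
```

Request:
carry_out(
  targets=[0, 0, 0, 0.5, -0.5, 2, 0, 0, 0, 0, 0, 0, 2, 0, 0, 0, 0, 0, 0, 2, 0, 0, 0, 0, 0, 0, 0, 0],
)

```text
time: 5.9
position: [0.4566, -0.1769, 0.0571]
eef_rot: [-2.383, -2.047, 0.0]
contact_force: [-0.7, -0.1, -0.2]
width: 0.0369
gripper_force: 25.2
```

Request:
carry_out(
  targets=[0, 0, 0, 0, 0, 1, 0, 0, 0, 0, 0, 0, 0, 0],
)

```text
time: 6.1
position: [0.4566, -0.177, 0.0563]
eef_rot: [-2.383, -2.047, 0.0]
contact_force: [-0.8, 0.1, -0.1]
width: 0.037
gripper_force: 25.2
```

Request:
carry_out(
  targets=[0, 0, 0, 0, 0, 1, 0, 0, 0, 0, 0, 0, 0, 0],
)

```text
time: 6.3
position: [0.4568, -0.1771, 0.0556]
eef_rot: [2.382, 2.047, 0.0]
contact_force: [-1.3, 0.8, 3.7]
width: 0.0367
gripper_force: 25.5
```

Request:
carry_out(
  targets=[0, 0, 0, 0, 0, 1, 0, 0, 0, 0, 0, 0, 0, 0],
)

```text
time: 6.5
position: [0.4568, -0.177, 0.0555]
eef_rot: [2.382, 2.047, 0.0]
contact_force: [-4.0, 1.6, 15.3]
width: 0.0369
gripper_force: 26.5
```

Contact came at the expected height, so the cap is on the recess floor. Easing off, opening and retreating.

Request:
carry_out(
  targets=[0, 0, 0, 0, 0, -1, 0, 0, 0, 0, 0, 0, 0, 0.6, 0, 0, 0, 0, 0, 0, 0.9, 0, 0, 0, 0, 0, 0, 1, 0, 0, 0, 0, 0, -10, 1, 0, 0, 0, 0, 0, -30, 1, 0, 0, 0, 0, 0, -40, 1, 0, 0, 0, 0, 0, -50, 1],
)

```text
time: 7.3
position: [0.4553, -0.1764, 0.186]
eef_rot: [-2.381, -2.046, 0.002]
contact_force: [0.2, 0.2, -1.1]
width: 0.0855
gripper_force: 0.0
```

Request:
carry_out(
  targets=[0, 0, 0, 30, 3, -40, 1, 0, 0, 0, 40, 4, -20, 1, 0, 0, 0, 40, 4, 0, 1, 0, 0, 0, 0, 0, 0, 1],
)

```text
time: 7.7
position: [0.4855, -0.0665, 0.247]
eef_rot: [2.377, 2.053, 0.005]
contact_force: [-0.5, -0.1, -0.6]
width: 0.0854
gripper_force: 0.0
```

The arm hides the holder in the top view, so I'll move above the head and look again.

Request:
carry_out(
  targets=[0, 0, 0, 37, 3, 0, 1, 0, 0, 0, 37, 4, 0, 1, 0, 0, 0, 38, 3, -1, 1, 0, 0, 0, 37, 3, 0, 1, 0, 0, 0, 37, 4, -1, 1, 0, 0, 0, 37, 3, 0, 1, 0, 0, 0, 0, 0, 0, 1],
)

```text
time: 8.5
position: [0.5381, 0.1497, 0.2467]
eef_rot: [-2.379, -2.05, -0.0]
contact_force: [0.5, -0.9, -0.0]
width: 0.0855
gripper_force: 0.0
```

```bash
python3 plan.py .538 .1515 .155 -.15 4; python3 - <<'E'
from rig import vision
from fit import *
s=vision.snapshot("side");t=vision.snapshot("top")
tt=[]
for n,S_ in(("side",s),("top",t)):
    m=cv2.inRange(cv2.cvtColor(S_["color"],cv2.COLOR_BGR2HSV),(104,150,90),(125,255,255)); u,v=proj(S_,[.456,-.176,.054])[0].astype(int)
    o=win(m,(u,v),18); tt.append(np.argwhere(o>0).mean(0)[::-1]); print(o.sum(),tt[-1])
print(tri({"side":s,"top":t},*tt))
a=s["color"][260:340,290:370];b=t["color"][220:300,350:430]
c=s["color"][100:220,190:310]
cv2.imwrite("pics/p2.png",np.hstack([cv2.resize(x,(260,260),interpolation=cv2.INTER_CUBIC) for x in(a,b,c)]))
E
```

```text
now [0.5381 0.1497 0.2467] th -0.1484 tilt [-4.e-04  9.e-04 -1.e+00]
[np.float64(0.0), np.float64(0.0), np.float64(-0.0), np.float64(23.0)]
[np.float64(0.0), np.float64(1.0), np.float64(-0.0), np.float64(23.0)]
[np.float64(0.0), np.float64(0.0), np.float64(-0.0), np.float64(23.0)]
[np.float64(0.0), np.float64(1.0), np.float64(-0.0), np.float64(23.0)]
end [0.5384 0.1517 0.1547] -0.1483992523151146
189.0 [332.75132275 295.43386243]
154.0 [391.61688312 260.86363636]
(array([ 0.4564817 , -0.17713284,  0.05283277]), np.float64(0.24025000148810705))
```

View pics/p2.png

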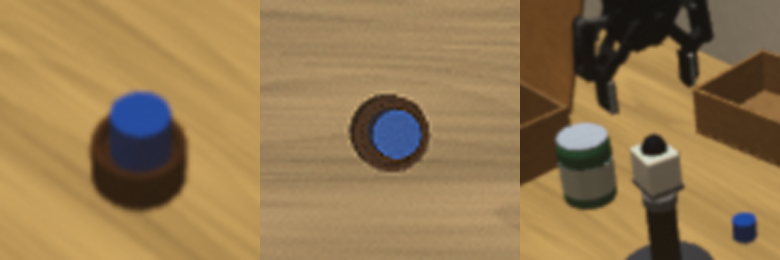

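The cap stands in the recess at (0.4565, -0.177), with its top at 0.053, within 2 mm of centre. Now I descend over the head with the jaw line along the button direction.

Request:
carry_out(
  targets=[0, 0, 0, 1.5, 0, 25, 1, 0, 0, 0, 0, 0, 25, 1, 0, 0, 0, 0, 0, 20, 1, 0, 0, 0, 0, 0, 15, 1, 0, 0, 0, 0, 0, 8, 1, 0, 0, 0, 0, 0, 3, 1, 0, 0, 0, 0, 0, 0, 1],
)

```text
time: 9.3
position: [0.5377, 0.1481, 0.1514]
eef_rot: [2.384, 2.046, -0.0]
contact_force: [0.2, -0.4, -0.0]
width: 0.0854
gripper_force: 0.0
```

Request:
carry_out(
  targets=[0, 0, 0, 0, 0, 0, 0.6, 0, 0, 0, 0, 0, 0, 0.4, 0, 0, 0, 0, 0, 0, 0, 0, 0, 0, 0, 0, 0, 0, 0, 0, 0, 0, 0, 0, 0, 0, 0, 0, 0, 0, 0, 0],
  newtons=50,
)

```text
time: 9.9
position: [0.5381, 0.1492, 0.1525]
eef_rot: [2.383, 2.046, 0.002]
contact_force: [-1.2, -0.9, 6.9]
width: 0.0399
gripper_force: 50.3
```

The opening is 39.9 mm, which means the button is pressed in. Raising the head.

Request:
carry_out(
  targets=[0, 0, 0, 0, 0, 0, 0, 0, 0, 0, 0, 0, -3, 0, 0, 0, 0, 0, 0, -7, 0, 0, 0, 0, 0, 0, -10, 0, 0, 0, 0, 0, 0, -10, 0, 0, 0, 0, 0, 0, 0, 0],
  newtons=70,
)

```text
time: 10.5
position: [0.5381, 0.1492, 0.183]
eef_rot: [2.383, 2.047, 0.002]
contact_force: [2.5, 1.4, -2.9]
width: 0.0394
gripper_force: 71.8
```

Moving freely: 30 mm up with only 3 N. Continuing.

Request:
carry_out(
  targets=[0, 0, 0, 0, 0, -10, 0, 0, 0, 0, 0, 0, -10, 0, 0, 0, 0, 0, 0, -10, 0, 0, 0, 0, 0, 0, -10, 0, 0, 0, 0, 0, 0, -8, 0, 0, 0, 0, 0, 0, -4, 0, 0, 0, 0, 0, 0, 0, 0],
)

```text
time: 11.2
position: [0.538, 0.1492, 0.2338]
eef_rot: [2.383, 2.047, 0.002]
contact_force: [4.7, 2.8, -1.6]
width: 0.0395
gripper_force: 72.2
```

Request:
carry_out(
  targets=[0, 0, 0, 0, 0, -2, 0, 0, 0, 0, 0, 0, -1, 0, 0, 0, 0, 0, 0, 0, 0],
)

```text
time: 11.5
position: [0.538, 0.1492, 0.2361]
eef_rot: [2.383, 2.047, 0.001]
contact_force: [4.4, 2.0, -1.6]
width: 0.0395
gripper_force: 72.1
```

Request:
carry_out(
  targets=[0, 0, 0, 0, 0, -1, 0, 0, 0, 0, 0, 0, -1, 0, 0, 0, 0, 0, 0, 0, 0],
)

```text
time: 11.8
position: [0.538, 0.1492, 0.2377]
eef_rot: [2.383, 2.047, 0.001]
contact_force: [6.5, 1.9, -4.6]
width: 0.0393
gripper_force: 72.6
```

```bash
python3 - <<'E'
from rig import vision
from fit import *
s=vision.snapshot("side");
m=cv2.inRange(cv2.cvtColor(s["color"],cv2.COLOR_BGR2HSV),(104,150,90),(125,255,255)); print("cap",np.argwhere(win(m,(332,295),18)>0).mean(0)[::-1])
cv2.imwrite("pics/e.png",cv2.resize(s["color"][90:260,190:330],None,fx=3.5,fy=3.5,interpolation=cv2.INTER_CUBIC))
E
```

```text
cap [332.70526316 295.43157895]
```

View pics/e.png

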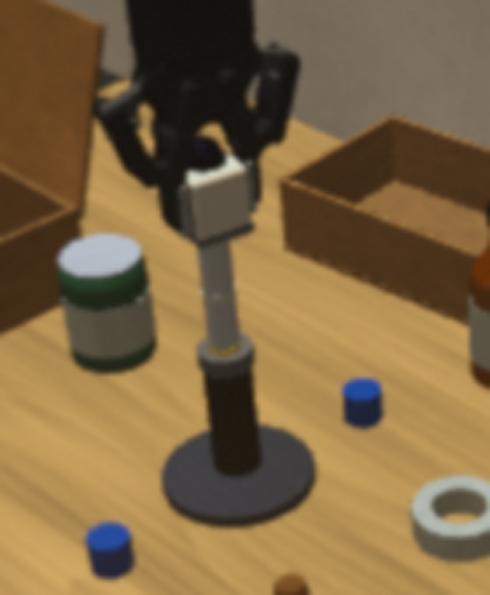

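The yellow ring has cleared the collar at crop (225,350), the head is held, and the cap hasn't moved. I'll nudge up 1 mm to feel the stop.

Request:
carry_out(
  targets=[0, 0, 0, 0, 0, -1, 0, 0, 0, 0, 0, 0, 0, 0, 0, 0, 0, 0, 0, 0, 0],
)

```text
time: 12.15
position: [0.538, 0.1492, 0.2377]
eef_rot: [-2.383, -2.047, 0.0]
contact_force: [8.3, 3.1, -11.1]
width: 0.0397
gripper_force: 72.8
```

The head is firmly against the second stop: the downward force rose to 11 N with no further motion. Handing in.

```bash
python3 -c "
from rig import job; print(job.sign_off())"
```

```text
the job is handed in; nothing more can be done
None
```

The job is handed in (no verdict was returned): the cap stands open side down in the holder, about 1–2 mm off centre, and the head is held at the second stop with the button pressed.

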